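# Fetch a slide mailer from a tilt-out bin

## Task

The slide mailer, a white rectangular box with a grey cap, is in one of the two tilt-out bins of the bench cabinet. Tilt that bin well out, take the mailer out and set it down, without dropping it, lying flat on the floor of the steel tray without shoving the dish that is there; then tip the bin fully shut again. Leave the other bin shut and do not disturb its bottle or the other things on the bench.

Things in the scene. Friction and masses are not known exactly. Their poses are not given: they have to be found in the camera images.
- mailer_center (a point): Centre of the slide mailer: closed white plastic box 28 (its x) x 34 (its y) x 85 mm (its z, towards the grey cap), about 70 g. At the start it stands loose, cap up, near mid-width just behind the front of the left or the right bin (it varies), 34 mm side along the bin's width. When the bin is tilted out it falls onto the inside of the bin's front and lies along the slope, its foot on the bin's floor.
- mailer: The same slide mailer, loose; origin at the centre of its foot (the end away from the cap), same axes.
- bin_left (a joint): Tilt of the left bin (left and right as seen facing the cabinet's front), rad: 0 shut, grows as its top tips out forward, 0.95 is its stop. The pivot rubs (about 0.06 N m), so the bin stays roughly where it is left; moving it takes 1 to 3 N at the rib.
- left_rib (a point): Grip point of the left bin's pull rib: grey, 14 mm wide along the bin's width, 26 mm high, standing 46 mm out from the front's top edge at mid-width. In the bin's own axes (x inwards, y along the pivot, z up the front; they tilt with it) the point is 30 mm in front of and 117 mm above the pivot. Pinched from above across its width, it turns between the fingers as the bin tilts.
- left_pivot (a point): Pivot of the left bin at mid-width, 15 mm above the bench, at the foot of the bin's front face; fixed to the cabinet. Axes: x into the cabinet, y along the pivot towards the left bin, z up. The bin is clear plastic, 136 mm wide, 75 mm deep, walls and floor 4 mm, front 115 mm high, back 70 mm high, underside at the pivot's height.
- bin_right (a joint): Tilt of the right bin (left and right as seen facing the cabinet's front), rad: 0 shut, grows as its top tips out forward, 0.95 is its stop. The pivot rubs (about 0.06 N m), so the bin stays roughly where it is left; moving it takes 1 to 3 N at the rib.
- right_rib (a point): Grip point of the right bin's pull rib: grey, 14 mm wide along the bin's width, 26 mm high, standing 46 mm out from the front's top edge at mid-width. In the bin's own axes (x inwards, y along the pivot, z up the front; they tilt with it) the point is 30 mm in front of and 117 mm above the pivot. Pinched from above across its width, it turns between the fingers as the bin tilts.
- right_pivot (a point): Pivot of the right bin at mid-width, 15 mm above the bench, at the foot of the bin's front face; fixed to the cabinet. Axes: x into the cabinet, y along the pivot towards the left bin, z up. The bin is clear plastic, 136 mm wide, 75 mm deep, walls and floor 4 mm, front 115 mm high, back 70 mm high, underside at the pivot's height.
- cabinet: Dark grey cabinet, fixed to the bench, 300 mm wide, 110 mm deep, 149 mm high, with two clear-fronted tilt-out bins side by side (centres 142 mm apart) and a clear top plate starting 10 mm behind the bins' fronts. Origin: on the bench, middle of its front edge; axes as at the pivots.
- tray_mid (a point): Centre of the inner floor of the steel instrument tray, 3 mm above the bench. The tray is fixed, outside 150 mm (its x) by 240 mm (its y) by 22 mm high, walls 3 mm.
- dish: Small open glass dish, 60 mm across and 18 mm high, loose, standing in the tray near its +y end, so the -y part of the tray is free; origin under its centre.
- bottle_center (a point): Centre of a small round white bottle, 34 mm across and 75 mm high with a black cap, loose, standing in the other bin; to be left alone.
- reagent: Amber reagent bottle, 72 mm across, 165 mm high, loose; origin under its centre.
- beaker: Glass beaker, 68 mm across, 90 mm high, loose; origin under its centre.
- tweezers: Steel tweezers, 120 mm long, lying on the bench along their x axis; origin at the bench, mid-length.
- tape_roll: Roll of yellow tape, 90 mm across, 19 mm high, lying flat; origin under its centre.

How it is judged:
By the outcome, as a careful person would: the job done as asked, in the order asked, and still so for the second after the job is handed in, with the robot touching nothing.
It also fails if it takes over 64 s, if anything falls off the work surface, if the arm or the gripper's body presses on something with over 40 N, if the wrist force passes 120 N, or if a joint passes its speed limit or range.

## Robot

A 6-joint arm with a two-finger parallel gripper is mounted at the origin on the work surface. World frame = base frame: x ahead of the robot, y to its left, z up, the work surface at z = 0. Lengths are in m, angles in degrees, forces in N, time in s.
With the tool pointing down it reaches from about 0.3 to 0.75 m from the base axis. Payload 8.5 kg.
Tool frame: the origin (TCP) lies between the finger pads; the fingertips stand 14 mm ahead of it and the grasp point (between the pads) lies 5 mm behind it; x points along the fingers, z is the direction in which the jaws open and shut, and the axes are right-handed (so a half turn about x gives the same grasp; the last joint's range is limited). The gripper opens to 85 mm and grips with 20 to 120 N. Pads are 22 mm wide; open, the fingers measure 114 mm over their backs; the gripper's body (76 mm by 85 mm) begins 54 mm behind the grasp point. The pads swing forward as they close: fully open they stand 13 mm farther back than shut.
Start: joints at [59.112, 21.807, 74.336, -0, 83.858, -12.336], TCP at [0.175, 0.521, 0.245] pointing down, gripper open.
Joint ranges: [-178.18, 178.18], [-50.72, 133.34], [12.68, 142.11], [-81.47, 261.47], [9.98, 163.14], [-165.26, 165.26]. Speed limits (degrees/s): [136.94, 136.94, 180, 180, 180, 180].

## Interface

Orientations are given as a 3x3 rotation matrix whose columns are the frame's x, y, z axes.
In Python, from rig import env gives the robot as it stands.
- The arm moves only by the shell command python3 -m jog 'ROWS' [FORCE]. ROWS is JSON, a list of rows, each a list of 5 numbers: the opening, from -1 (shut) to 1 (fully open), so that 0 is half open, then the shift along the tool's x, y, z in m, then the turn about the tool's x in rad. In form: [[claw, dx, dy, dz, yaw], ...]. A call has 1 to 20 rows; each row is the pose to reach, as a shift and turn from the pose commanded when the call began, along the tool's axes at that moment; what a row does not reach only later rows make up. A row lasts 1/10 s, in which the tool goes at most 50 mm and 8.59 degrees, less where a joint would pass 70% of its speed; a pose out of reach is approached as far as the arm can. A call with a gripper value outside its range is refused whole. The fingers move at their own pace and stop on an object; FORCE is the grip in N (left out, the last holds). Time passes only in rows, so rows that repeat a pose let the fingers close. It gives the time, the measured TCP pose, the force and the opening at its end, in the units of the state.
- env.observe(): the state, without advancing time (a new reading comes with each control period).
- env.get_image(name): name is "side" or "top" or "wrist"; returns the picture (400x640x3 uint8, red, green, blue); there is no depth.
- env.camera_model(name): a dict with "fx", "fy", "cx", "cy" (pixels), "origin" and "orientation" of the camera in the world. Camera axes: x right, y up, looking along -z (the intrinsics and any distortion apply to the point x, -y, -z); pixel columns grow to the right and rows downward; lengths in m; the calibration is good to about 2 mm. A picture is of the moment at which its call begins: read the wrist's pose just before it. camera_model takes no time and is no camera call; for the wrist camera it gives the pose at the moment of the call.
- env.close_job(): hands the job in, once; it reports no verdict.
The state is a dict: "time_s": time; "q": joint angles; "qvel": joint speeds; "joint_efforts": joint torques, N m; "position": TCP position; "tool_rot": TCP orientation; "ft_force": force on the tool from outside, world axes, zero at the start; "wrist_torque": the same for the moment, N m; "grip_width": finger opening in m.
Only numpy, scipy, OpenCV 4.12 (cv2) and the standard library are available. Lean on these libraries where they do the work, as an engineer would, in place of code of your own. Each camera call takes 0.05 s, during which the arm holds its last target.

## Working session

There is one attempt and no reset: what is moved stays moved. The work goes in short steps, Python scripts to look and compute and a shell command to move; the robot and the scene stay as the last step left them, time stands still between calls to the robot, and variables do not carry over. Pictures are saved under pics/ and viewed, and the job is handed in when it is done.

```bash
ls; mkdir -p pics; python3 - <<'E'
from rig import env
import cv2
print({k:v for k,v in env.observe().items()})
for n in ("side","top","wrist"):
    im=env.get_image(n); cv2.imwrite(f"pics/{n}0.png",im[:,:,::-1]); print(n,env.camera_model(n))
E
```

```text
pics
{'time_s': 0.0, 'q': array([ 5.91120972e+01,  2.18410282e+01,  7.43854345e+01, -1.11122863e-03,
        8.38582653e+01, -1.23361740e+01]), 'qvel': array([ 0.0126017 ,  0.01169143,  0.08709679, -0.09050489, -0.01040354,
        0.03530059]), 'joint_efforts': array([-1.44878018e-04, -4.48459125e+01, -2.31273329e+01, -2.61041250e-04,
        4.84629898e-03, -1.30899502e-05]), 'position': array([0.17485228, 0.52117194, 0.2447074 ]), 'tool_rot': array([[-7.42599210e-04, -9.48037348e-01,  3.18158192e-01],
       [-1.27895046e-03,  3.18158920e-01,  9.48036532e-01],
       [-9.99998906e-01,  2.97102612e-04, -1.44875737e-03]]), 'ft_force': array([ 0.43014651, -0.32114788,  0.14680601]), 'wrist_torque': array([ 0.00657163,  0.07720343, -0.02415026]), 'grip_width': 0.08509904991888051}
side {'fx': 374.9980513248871, 'fy': 374.9980513248871, 'cx': 312.22011759273533, 'cy': 199.43104375835836, 'origin': array([ 0.99847209, -0.12426693,  0.93813515]), 'orientation': array([[ 0.36894851, -0.8274013 ,  0.42341951],
       [ 0.92941137,  0.332571  , -0.15997199],
       [-0.00845601,  0.45255233,  0.89169775]])}
top {'fx': 469.6218244954581, 'fy': 469.6218244954581, 'cx': 328.5216256113526, 'cy': 197.05246095791358, 'origin': array([3.16736015e-01, 1.04852526e-04, 1.37415039e+00]), 'orientation': array([[ 0.02456289,  0.97407638, -0.22488192],
       [-0.99969004,  0.02484676, -0.00156806],
       [ 0.00406017,  0.22485074,  0.97438476]])}
wrist {'fx': 333.1950232526858, 'fy': 333.1950232526858, 'cx': 316.97711316980434, 'cy': 195.95603211000852, 'origin': array([0.09707865, 0.54800657, 0.37392553]), 'orientation': array([[ 0.31794159, -0.89946414, -0.2997956 ],
       [ 0.94810783,  0.30090552,  0.10270058],
       [-0.00216533, -0.31689134,  0.94845938]])}
```

View pics/side0.png

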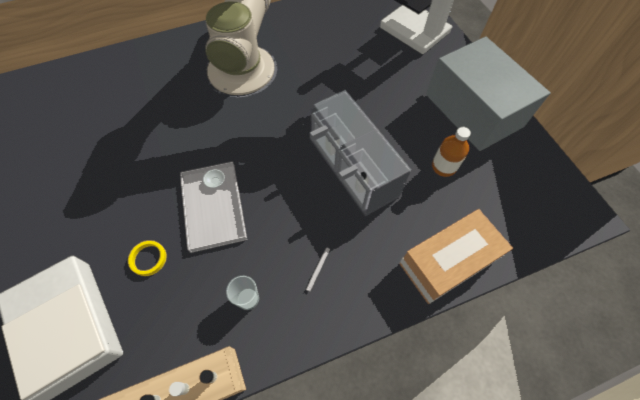

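View pics/top0.png

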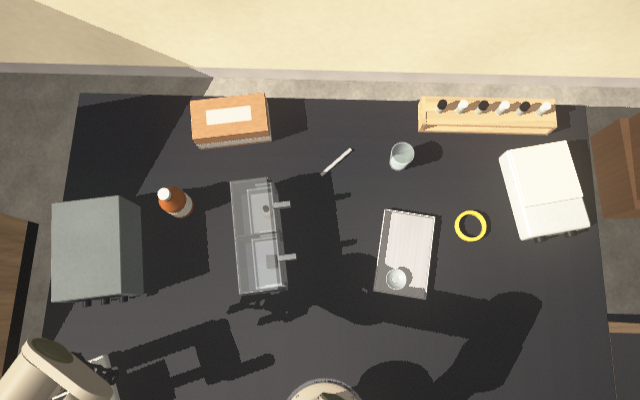

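View pics/wrist0.png

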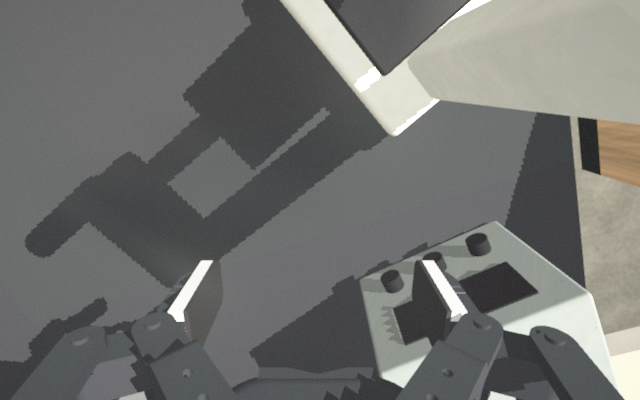

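```bash
python3 - <<'E'
import cv2
t=cv2.imread("pics/top0.png"); s=cv2.imread("pics/side0.png")
a=cv2.resize(t[165:305,215:365],None,fx=4,fy=4,interpolation=cv2.INTER_CUBIC)
b=cv2.resize(s[80:220,290:430],None,fx=4,fy=4,interpolation=cv2.INTER_CUBIC)
cv2.imwrite("pics/tc.png",a);cv2.imwrite("pics/sc.png",b)
c=cv2.resize(t[195:310,360:450],None,fx=5,fy=5,interpolation=cv2.INTER_CUBIC)
cv2.imwrite("pics/tray.png",c)
E
```

```text
(no output)
```

View pics/tc.png

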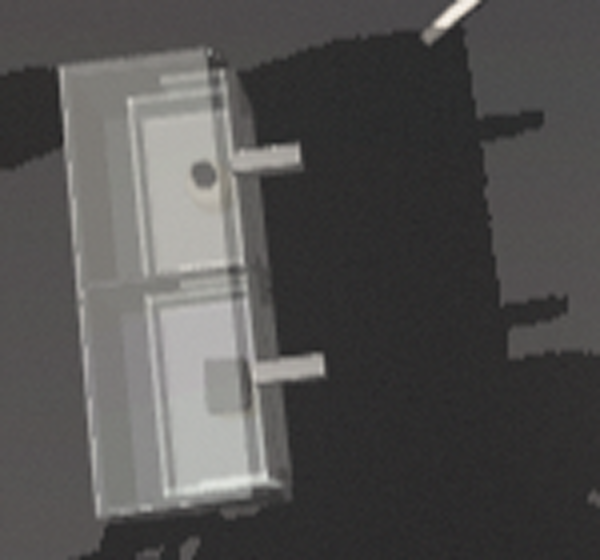

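View pics/sc.png

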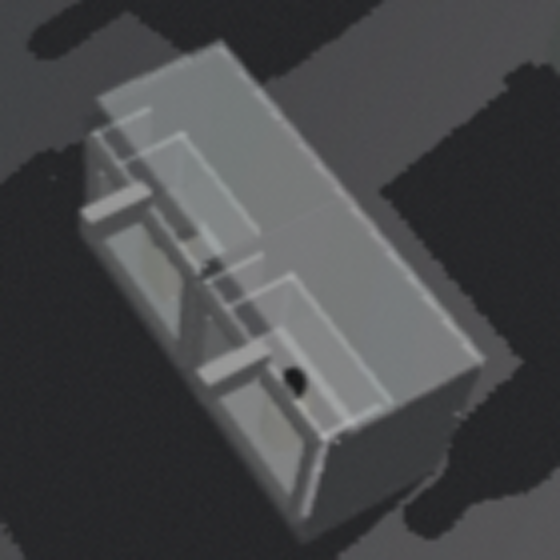

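View pics/tray.png

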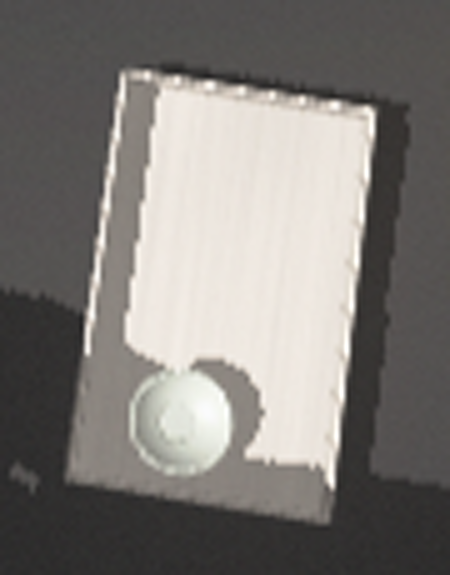

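```bash
cat > h.py <<'E'
import numpy as np
from rig import env
def proj(n,P,cm=None):
    c=cm or env.camera_model(n); p=(np.atleast_2d(P)-c["origin"])@c["orientation"]
    return np.c_[c["cx"]+c["fx"]*p[:,0]/-p[:,2], c["cy"]-c["fy"]*p[:,1]/-p[:,2]]
def ray(n,uv,z,cm=None):
    c=cm or env.camera_model(n); d=c["orientation"]@np.array([(uv[0]-c["cx"])/c["fx"],-(uv[1]-c["cy"])/c["fy"],-1.])
    return c["origin"]+d*(z-c["origin"][2])/d[2]
E
python3 - <<'E'
from h import *
from scipy.optimize import least_squares
T=lambda a:np.array([[215+u/4-.4,165+v/4-.4] for u,v in a]); S=lambda a:np.array([[290+u/4-.4,80+v/4-.4] for u,v in a])
Lt=np.array([[.11,-.15,.149],[.11,.15,.149],[-.046,.071,.145],[-.046,-.071,.145]])
Ut=T([(60,67),(98,517),(323,364),(300,154)])
Ls=np.array([[.11,.15,.149],[.11,-.15,.149],[0,-.15,0]])
Us=S([(222,43),(484,357),(304,541)])
def W(p,L):
    c,s=np.cos(p[2]),np.sin(p[2]); return np.c_[p[0]+c*L[:,0]-s*L[:,1],p[1]+s*L[:,0]+c*L[:,1],L[:,2]]
f=lambda p:np.r_[(proj("top",W(p,Lt))-Ut).ravel(),(proj("side",W(p,Ls))-Us).ravel()]
r=least_squares(f,[.3,.15,1.57]); print(r.x,np.degrees(r.x[2]),f(r.x).round(1))
p=r.x
print("L pivot,rib,R rib",W(p,np.array([[0,.071,.015],[-.03,.071,.132],[-.03,-.071,.132]])))
t=lambda u,v:(360+u/5-.4,195+v/5-.4)
for u,v in [(125,70),(375,107),(330,522),(66,482)]: print("tray",ray("top",t(u,v),.022)[:2])
print("dish",ray("top",t(180,420),.018)[:2])
E
```

```text
[0.50468443 0.13994023 1.72201598] 98.66424765456476 [-0.6 -0.1 -0.8  0.1  0.4  0.   0.3 -0.2 -0.6 -0.8 -0.3  0.4  0.2  0.4]
L pivot,rib,R rib [[0.43449468 0.12924451 0.015     ]
 [0.439014   0.09958687 0.132     ]
 [0.5793935  0.12097831 0.132     ]]
tray [ 0.59817969 -0.16337664]
tray [ 0.57976478 -0.30987236]
tray [ 0.34120741 -0.27826913]
tray [ 0.35964262 -0.12948407]
dish [ 0.39606423 -0.19476144]
```

```bash
cat >> h.py <<'E'
P=(0.50468443,0.13994023,1.72201598)
def cab(l):
    c,s=np.cos(P[2]),np.sin(P[2]); return np.array([P[0]+c*l[0]-s*l[1],P[1]+s*l[0]+c*l[1],l[2]])
def binpt(x,z,th,y=0.071):
    return cab([x*np.cos(th)-z*np.sin(th), y, .015+x*np.sin(th)+z*np.cos(th)])
def go(g,zang=None):
    "shift (tool axes now) bringing grasp pt to g, and yaw to z angle deg"
    o=env.observe(); R=o["tool_rot"]; gp=o["position"]-.005*R[:,0]
    d=R.T@(np.array(g)-gp); a=np.degrees(np.arctan2(R[1,2],R[0,2]))
    return d.round(4), (None if zang is None else round(-np.radians((zang-a+180)%360-180),4))
def snap(n,f,crop=None,k=1):
    import cv2
    im=env.get_image(n)[:,:,::-1]
    if crop: im=im[crop[1]:crop[3],crop[0]:crop[2]]
    cv2.imwrite("pics/"+f,cv2.resize(im,None,fx=k,fy=k,interpolation=cv2.INTER_CUBIC))
E
python3 - <<'E'
from h import *
g=binpt(-.03,.117,0); print(g, go(g+[0,0,.1],8.66))
E
```

```text
[0.439014   0.09958687 0.132     ] (array([ 0.0181, -0.3845, -0.3157]), np.float64(1.0958))
```

```bash
python3 -m jog '[[0.6,0,-0.02,-0.016,0.05],[0,0,-0.055,-0.045,0.16],[0,0,-0.09,-0.075,0.28],[0,0,-0.125,-0.105,0.4],[0,0,-0.16,-0.135,0.52],[0,0,-0.2,-0.165,0.64],[0,0,-0.235,-0.195,0.76],[0,0,-0.27,-0.225,0.88],[0,0,-0.305,-0.252,0.98],[0,0.005,-0.335,-0.275,1.05],[0,0.01,-0.36,-0.295,1.08],[0,0.015,-0.377,-0.31,1.096],[0,0.018,-0.3845,-0.3157,1.096],[0,0.018,-0.3845,-0.3157,1.096],[0,0.018,-0.3845,-0.3157,1.096]]' 40; python3 - <<'E'
from h import *
g=binpt(-.03,.117,0); print(go(g,8.66))
snap("wrist","w1.png")
E
```

```text
time_s: 1.65
position: [0.4386, 0.1005, 0.2274]
tool_rot: [[-0.0, -0.151, 0.988], [0.0, 0.988, 0.151], [-1.0, 0.0, -0.0]]
ft_force: [-0.3, 0.2, -0.6]
grip_width: 0.0428
(array([ 0.1004, -0.001 ,  0.0003]), np.float64(0.0007))
```

View pics/w1.png

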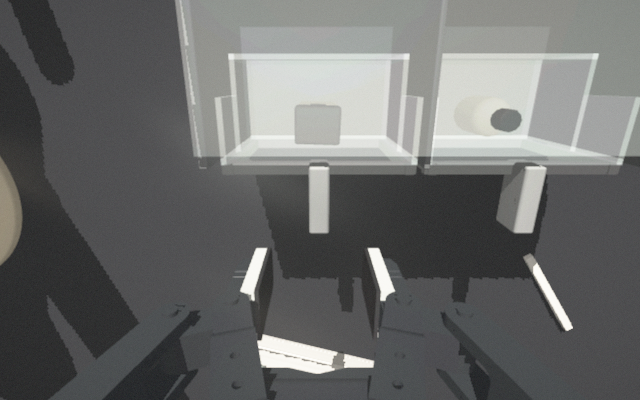

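The wrist view shows the mailer (grey cap at 318,125) in the left bin. The rib is centred at column 319, midway between the fingers (262 and 375). I'll go down and pinch it.

```bash
python3 - <<'E'
from h import *
print(proj("wrist",[binpt(-.046,.13,0),binpt(-.046,.104,0),binpt(0,.13,0)]).round(1))
E
python3 -m jog '[[0,0.02,-0.001,0,0],[0,0.045,-0.001,0,0],[0,0.07,-0.001,0,0],[0,0.09,-0.001,0,0],[0,0.1,-0.001,0,0],[0,0.1,-0.001,0,0],[-0.5,0.1,-0.001,0,0],[-1,0.1,-0.001,0,0],[-1,0.1,-0.001,0,0],[-1,0.1,-0.001,0,0],[-1,0.1,-0.001,0,0],[-1,0.1,-0.001,0,0]]' 40
python3 - <<'E'
from h import *
g=binpt(-.03,.117,0)
d0=go(g)[0]; print(d0)
for th in np.linspace(0,.94,12): print(round(th,3), (go(binpt(-.03,.117,th))[0]).round(4))
snap("side","s2.png",(270,60,430,200),4)
E
```

```text
[[318.1 234.8]
 [318.  220.3]
 [318.3 170.6]]
time_s: 2.9
position: [0.44, 0.0988, 0.1283]
tool_rot: [[0.003, -0.15, 0.989], [0.0, 0.989, 0.15], [-1.0, -0.0, 0.003]]
ft_force: [0.3, 0.4, 6.9]
grip_width: 0.0132
[ 0.0013  0.0009 -0.0008]
0.0 [ 0.0013  0.0009 -0.0008]
0.085 [ 0.0043 -0.0089 -0.0008]
0.171 [ 0.0082 -0.0185 -0.0008]
0.256 [ 0.0128 -0.0277 -0.0009]
0.342 [ 0.0182 -0.0365 -0.0009]
0.427 [ 0.0243 -0.0448 -0.0009]
0.513 [ 0.0311 -0.0526 -0.0009]
0.598 [ 0.0386 -0.0597 -0.0009]
0.684 [ 0.0466 -0.0662 -0.0009]
0.769 [ 0.0552 -0.072  -0.001 ]
0.855 [ 0.0642 -0.077  -0.001 ]
0.94 [ 0.0736 -0.0812 -0.001 ]
```

View pics/s2.png

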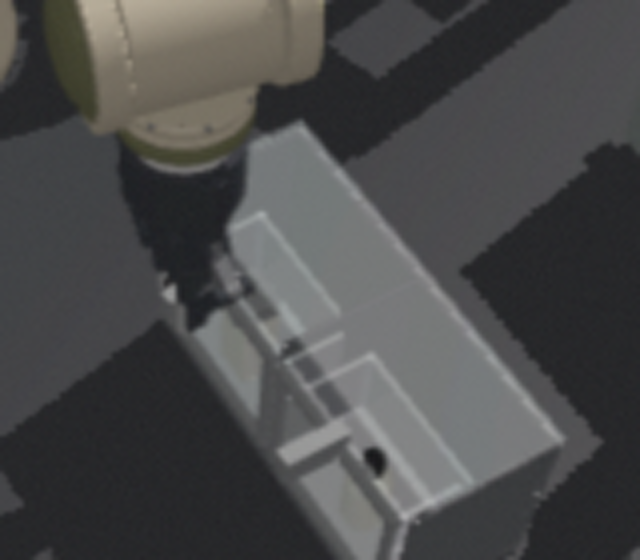

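Fingers closed to 13 mm on the rib, so the grip is good. I'll tilt the bin out along the arc.

```bash
python3 -m jog '[[-1,0.0012,-0.0045,0,0],[-1,0.003,-0.0098,0,0],[-1,0.0048,-0.0145,0,0],[-1,0.0069,-0.0194,0,0],[-1,0.009,-0.024,0,0],[-1,0.0115,-0.0286,0,0],[-1,0.014,-0.033,0,0],[-1,0.0169,-0.0374,0,0],[-1,0.02,-0.0416,0,0],[-1,0.023,-0.0457,0,0],[-1,0.026,-0.0496,0,0],[-1,0.0298,-0.0535,0,0],[-1,0.0335,-0.057,0,0],[-1,0.0373,-0.0606,0,0],[-1,0.0413,-0.0639,0,0],[-1,0.0453,-0.0671,0,0],[-1,0.0496,-0.07,0,0],[-1,0.0539,-0.0729,0,0],[-1,0.0583,-0.0755,0,0],[-1,0.0629,-0.0779,0,0]]' 40
python3 -m jog '[[-1,0.0045,-0.002,0,0],[-1,0.0094,-0.0042,0,0],[-1,0.0094,-0.0042,0,0],[-1,0.0094,-0.0042,0,0]]'
python3 - <<'E'
from h import *
for t in(.9,.94): print(go(binpt(-.03,.117,t))[0])
snap("side","s3.png",(270,60,430,200),4); snap("wrist","w3.png")
E
```

```text
time_s: 4.95
position: [0.4519, 0.0213, 0.065]
tool_rot: [[0.003, -0.15, 0.989], [-0.001, 0.989, 0.15], [-1.0, -0.001, 0.003]]
ft_force: [2.3, -2.1, 6.8]
grip_width: 0.0136
time_s: 5.35
position: [0.4526, 0.017, 0.0556]
tool_rot: [[0.002, -0.15, 0.989], [-0.001, 0.989, 0.15], [-1.0, -0.001, 0.002]]
ft_force: [4.2, -4.5, 3.3]
grip_width: 0.0136
[-0.0037  0.0033 -0.001 ]
[ 0.0008  0.0015 -0.001 ]
```

View pics/s3.png

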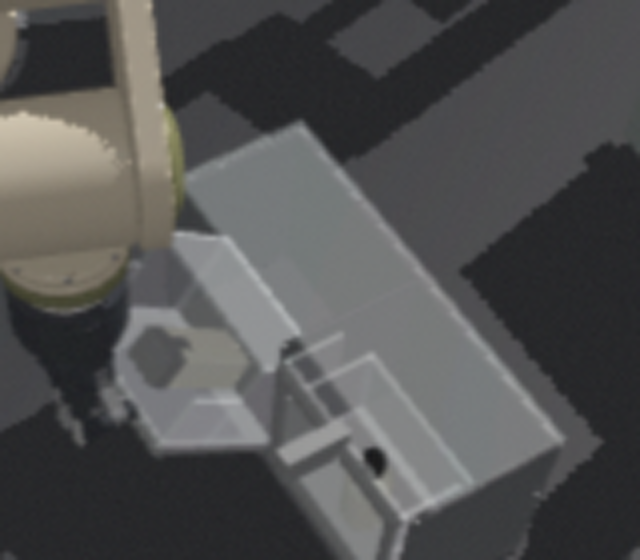

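View pics/w3.png

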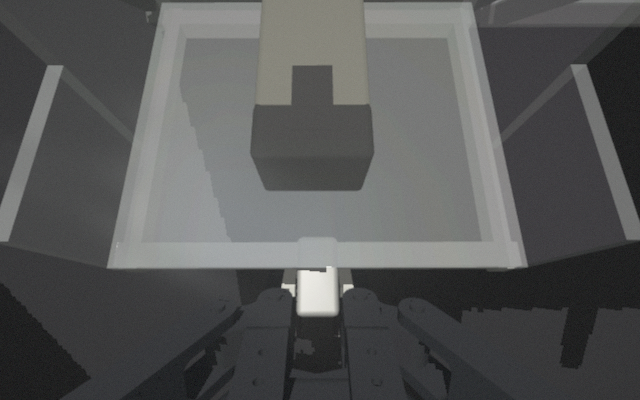

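The bin is out and the mailer lies centred on its sloping front, cap towards the gripper. I'll release the rib, rise, and measure.

```bash
python3 -m jog '[[-0.4,0,0,0,0],[0.1,0,0,0,0],[0.1,0,0,0,0],[0.2,0,0,0,0],[0.2,-0.02,0,0,0],[0.3,-0.05,0,0,0],[0.3,-0.09,0,0,0],[0.3,-0.12,0,0,0],[0.3,-0.14,0,0,0],[0.3,-0.14,0,0,0],[0.3,-0.14,0,0,0]]'
python3 - <<'E'
from h import *
print(proj("wrist",[binpt(x,z,.95,y) for x,z,y in [(.032,.089,.088),(.032,.089,.054),(.004,.089,.088),(-.046,.13,.071),(0,.115,.139),(0,.115,.003)]]).round(1))
print(proj("wrist",[binpt(x,z,.90,y) for x,z,y in [(.032,.089,.088),(.032,.089,.054),(.004,.089,.088),(-.046,.13,.071),(0,.115,.139),(0,.115,.003)]]).round(1))
snap("wrist","w4.png")
snap("side","s4.png",(270,60,430,200),4)
E
```

```text
time_s: 6.55
position: [0.4512, 0.0177, 0.1945]
tool_rot: [[-0.001, -0.15, 0.989], [0.0, 0.989, 0.15], [-1.0, 0.0, -0.001]]
ft_force: [0.1, 0.2, -0.6]
grip_width: 0.0555
[[293.3 120.5]
 [343.4 120.5]
 [295.8 139.3]
 [318.1 208.4]
 [227.3 173.2]
 [409.2 173.3]]
[[292.9 114.9]
 [343.8 114.9]
 [295.5 136.2]
 [318.1 208.9]
 [225.3 170.2]
 [411.2 170.3]]
```

View pics/w4.png

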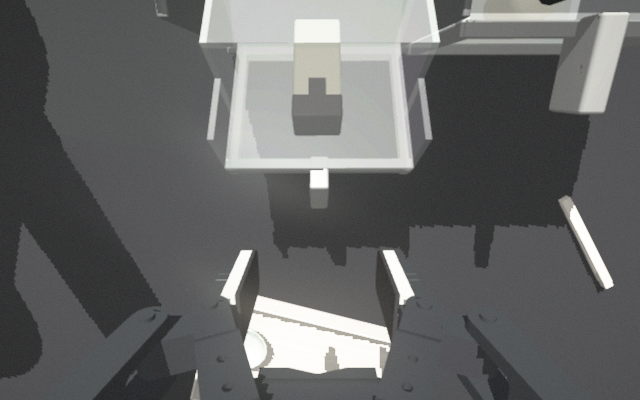

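View pics/s4.png

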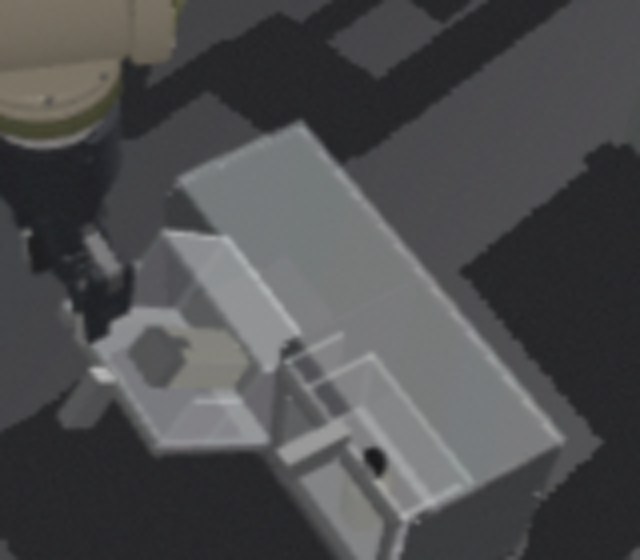

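```bash
python3 - <<'E'
from h import *
g=binpt(.028,.0705,.91); print(g,go(g,8.66), cab([0,0,0]))
# local x of body edge
print((g-cab([0,.071,0]))@np.array([np.cos(P[2]),np.sin(P[2]),0]))
E
```

```text
[0.44029072 0.09120845 0.08037518] (array([0.1185, 0.0741, 0.0008]), np.float64(-0.0002)) [0.50468443 0.13994023 0.        ]
-0.03847513266245478
```

```bash
python3 -m jog '[[0.3,0,0.02,0,0],[0.3,0,0.045,0.0008,0],[0.3,0,0.065,0.0008,0],[0.3,0.01,0.0725,0.0008,0],[0.3,0.03,0.0725,0.0008,0],[0.3,0.05,0.0725,0.0008,0],[0.3,0.07,0.0725,0.0008,0],[0.3,0.085,0.0725,0.0008,0],[0.3,0.097,0.0725,0.0008,0],[0.3,0.105,0.0725,0.0008,0],[0.3,0.111,0.0725,0.0008,0],[0.3,0.115,0.0725,0.0008,0],[0.3,0.1173,0.0725,0.0008,0],[0.3,0.1173,0.0725,0.0008,0],[0.3,0.1173,0.0725,0.0008,0]]' 25
python3 - <<'E'
from h import *
snap("wrist","w5.png")
E
```

```text
time_s: 8.15
position: [0.4416, 0.0894, 0.078]
tool_rot: [[0.001, -0.151, 0.989], [-0.0, 0.989, 0.151], [-1.0, -0.0, 0.001]]
ft_force: [0.0, -0.1, 0.1]
grip_width: 0.0554
```

View pics/w5.png

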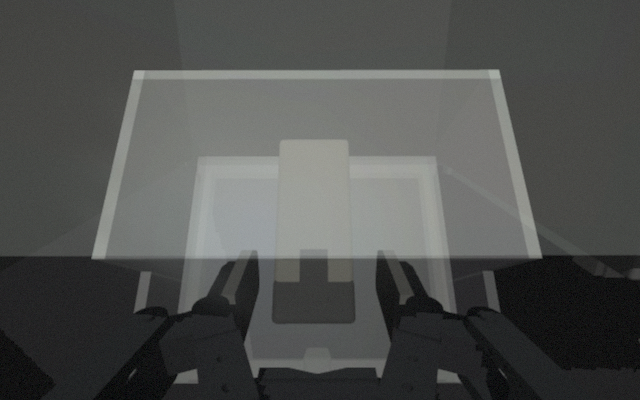

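The mailer sits between the open fingers and nothing is touching. Closing.

```bash
python3 -m jog '[[0,0,0,0,0],[-0.3,0,0,0,0],[-0.6,0,0,0,0],[-1,0,0,0,0],[-1,0,0,0,0],[-1,0,0,0,0],[-1,0,0,0,0]]' 25
python3 -m jog '[[-1,-0.003,0,0,0],[-1,-0.008,-0.001,0,0],[-1,-0.015,-0.003,0,0],[-1,-0.025,-0.006,0,0],[-1,-0.035,-0.01,0,0],[-1,-0.045,-0.014,0,0],[-1,-0.06,-0.018,0,0],[-1,-0.075,-0.022,0,0],[-1,-0.09,-0.026,0,0],[-1,-0.105,-0.03,0,0],[-1,-0.115,-0.03,0,0],[-1,-0.12,-0.03,0,0],[-1,-0.12,-0.03,0,0]]'
python3 - <<'E'
from h import *
snap("wrist","w6.png");snap("side","s6.png",(230,60,430,200),4)
E
```

```text
time_s: 8.9
position: [0.4415, 0.0893, 0.0779]
tool_rot: [[0.0, -0.15, 0.989], [-0.0, 0.989, 0.15], [-1.0, -0.0, 0.0]]
ft_force: [-0.9, -1.0, 4.4]
grip_width: 0.0336
time_s: 10.2
position: [0.446, 0.0598, 0.1982]
tool_rot: [[0.001, -0.15, 0.989], [-0.0, 0.989, 0.15], [-1.0, -0.0, 0.001]]
ft_force: [0.5, 0.5, -0.3]
grip_width: 0.0334
```

View pics/w6.png

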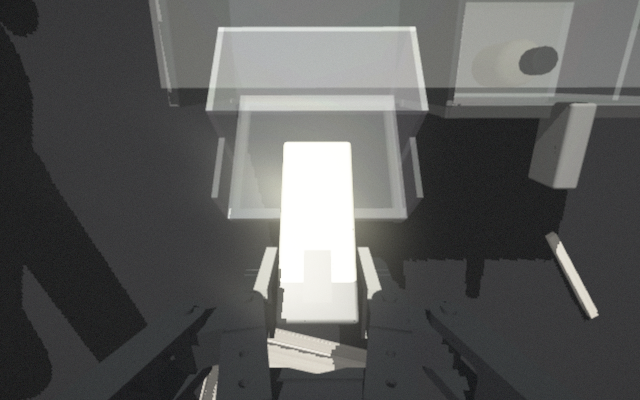

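View pics/s6.png

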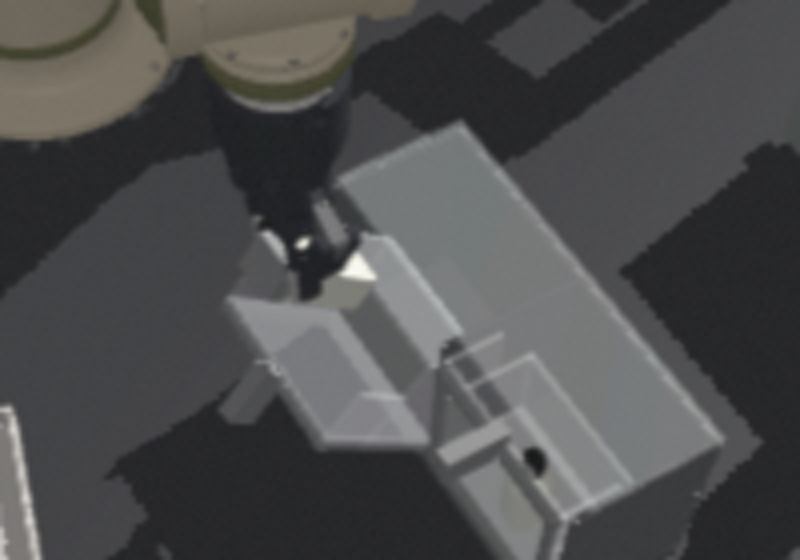

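```bash
python3 - <<'E'
from h import *
o=env.observe(); R=o["tool_rot"]; g=o["position"]-.005*R[:,0]
def pt(phi,a,n,w):  # a along to cap, n normal, rel. grasp ; cap dir -tool y, up when tilted
    u=-R[:,1]*np.cos(phi)-R[:,0]*np.sin(phi); nn=R[:,1]*np.sin(phi)-R[:,0]*np.cos(phi)
    # up=-toolx
    return g+u*a+nn*n+R[:,2]*w
for d in (25,30,35,38,42):
    p=np.radians(d)
    L=[(-68.5,4,-17),(-68.5,4,17),(16.5,4,-17),(16.5,4,17),(16.5,-24,17)]
    print(d,proj("wrist",[pt(p,*(np.array(q)/1e3)) for q in L]).round(0).tolist())
E
python3 - <<'E'
import cv2
im=cv2.imread("pics/w6.png")[120:345,240:400]
cv2.imwrite("pics/w6c.png",cv2.resize(im,None,fx=3.5,fy=2.6))
E
```

```text
25 [[280.0, 128.0], [356.0, 128.0], [277.0, 328.0], [359.0, 328.0], [352.0, 312.0]]
30 [[281.0, 132.0], [355.0, 132.0], [277.0, 328.0], [359.0, 328.0], [352.0, 317.0]]
35 [[282.0, 137.0], [354.0, 137.0], [276.0, 327.0], [360.0, 327.0], [353.0, 322.0]]
38 [[283.0, 140.0], [353.0, 140.0], [276.0, 327.0], [360.0, 327.0], [353.0, 325.0]]
42 [[284.0, 145.0], [352.0, 145.0], [276.0, 326.0], [360.0, 326.0], [353.0, 328.0]]
```

View pics/w6c.png

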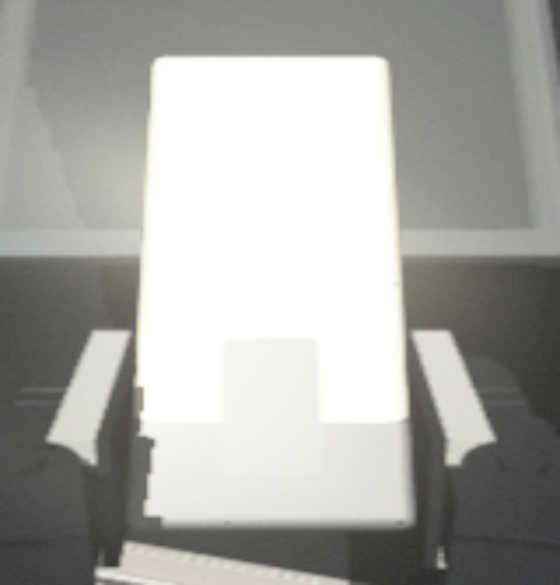

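```bash
python3 - <<'E'
from h import *
print("beaker",ray("top",(402,152),.09))
tx=np.array([.136,.9907,0]); C=np.array([.5195,-.2268,0])
f=C-.026*tx+[0,0,.027]; c=f+.0282*tx; c[2]=.0634
print(f,c, go(c+[0,0,.06],-7.8))
E
```

```text
beaker [ 0.75123095 -0.20551304  0.09      ]
[ 0.515964  -0.2525582  0.027    ] [ 0.5197992  -0.22462046  0.0634    ] (array([ 0.0788, -0.2924,  0.0305]), np.float64(0.2873))
```

```bash
python3 -m jog '[[-1,0,-0.01,0.001,0.01],[-1,0,-0.03,0.003,0.03],[-1,0,-0.06,0.006,0.06],[-1,0,-0.09,0.009,0.09],[-1,0,-0.12,0.012,0.12],[-1,0.005,-0.15,0.015,0.15],[-1,0.01,-0.18,0.018,0.18],[-1,0.02,-0.21,0.021,0.21],[-1,0.03,-0.24,0.025,0.24],[-1,0.045,-0.262,0.028,0.26],[-1,0.057,-0.278,0.029,0.275],[-1,0.068,-0.288,0.0305,0.287],[-1,0.075,-0.2924,0.0305,0.2873],[-1,0.0788,-0.2924,0.0305,0.2873],[-1,0.0788,-0.2924,0.0305,0.2873]]'
python3 - <<'E'
from h import *
tx=np.array([.136,.9907,0]); c=np.array([0.5197992,-0.22462046,0.0634])
print(go(c,-7.8))
snap("wrist","w7.png");snap("top","t7.png",(340,170,460,310),4);snap("side","s7.png",(130,120,310,260),4)
E
```

```text
time_s: 11.8
position: [0.5199, -0.224, 0.1187]
tool_rot: [[-0.001, 0.135, 0.991], [0.001, 0.991, -0.135], [-1.0, 0.0, -0.001]]
ft_force: [-0.1, -0.2, -0.6]
grip_width: 0.0336
(array([ 0.0603, -0.0007,  0.    ]), np.float64(0.0007))
```

View pics/w7.png

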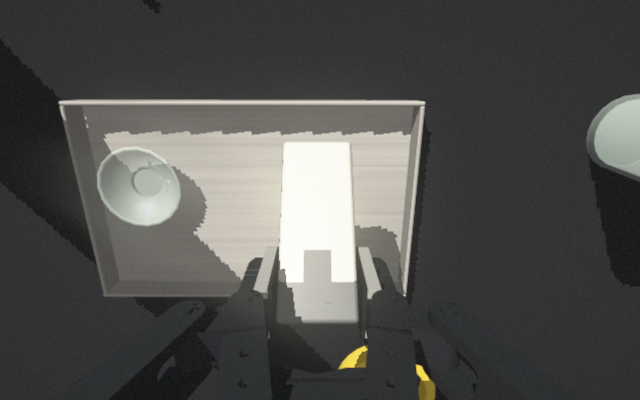

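View pics/s7.png

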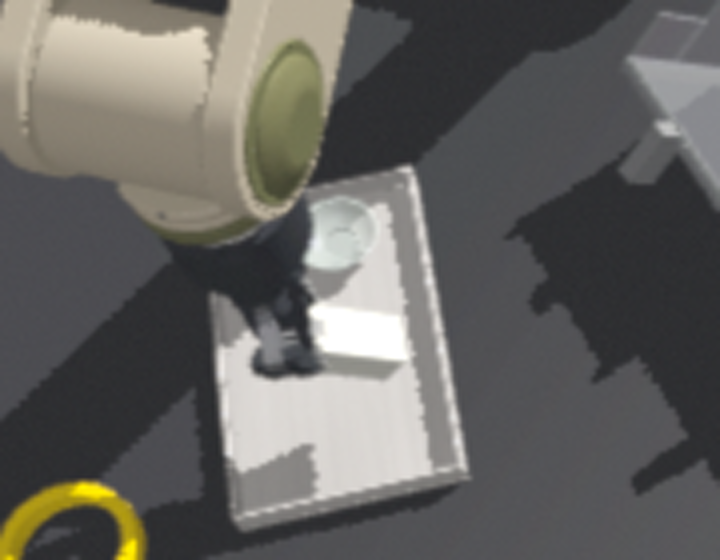

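The mailer is square over the free part of the tray and clear of the dish (dish at 138,187, mailer at 318,230). I'll lower until the foot touches.

```bash
python3 -m jog '[[-1,0.008,0,0,0],[-1,0.02,0,0,0],[-1,0.032,0,0,0],[-1,0.042,0,0,0],[-1,0.049,0,0,0],[-1,0.053,0,0,0],[-1,0.056,0,0,0],[-1,0.058,0,0,0],[-1,0.058,0,0,0]]' 22
python3 -m jog '[[-1,0.001,0,0,0],[-1,0.002,0,0,0],[-1,0.003,0,0,0],[-1,0.004,0,0,0],[-1,0.004,0,0,0]]'
```

```text
time_s: 12.85
position: [0.5202, -0.2249, 0.0614]
tool_rot: [[0.0, 0.136, 0.991], [-0.0, 0.991, -0.136], [-1.0, -0.0, 0.001]]
ft_force: [-0.5, 1.2, 1.8]
grip_width: 0.0334
time_s: 13.35
position: [0.5204, -0.2267, 0.0592]
tool_rot: [[0.002, 0.135, 0.991], [-0.005, 0.991, -0.135], [-1.0, -0.004, 0.003]]
ft_force: [-6.4, -5.8, 16.6]
grip_width: 0.0336
```

```bash
python3 -m jog '[[-1,0,-0.002,0,0],[-1,0.001,-0.004,0,0],[-1,0.003,-0.0065,0,0],[-1,0.0055,-0.009,0,0],[-1,0.008,-0.0115,0,0],[-1,0.0105,-0.0137,0,0],[-1,0.0105,-0.0137,0,0]]' 20
python3 - <<'E'
from h import *
snap("wrist","w8.png");snap("side","s8.png",(130,120,310,260),4)
E
```

```text
time_s: 14.05
position: [0.5184, -0.2392, 0.0472]
tool_rot: [[0.001, 0.136, 0.991], [-0.002, 0.991, -0.136], [-1.0, -0.002, 0.001]]
ft_force: [-2.7, -2.7, 5.6]
grip_width: 0.0337
```

View pics/w8.png

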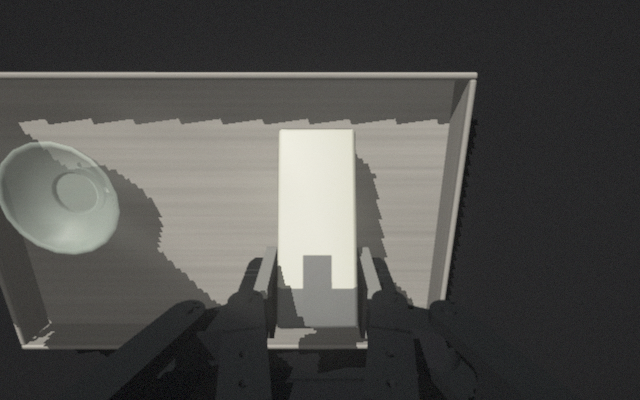

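View pics/s8.png

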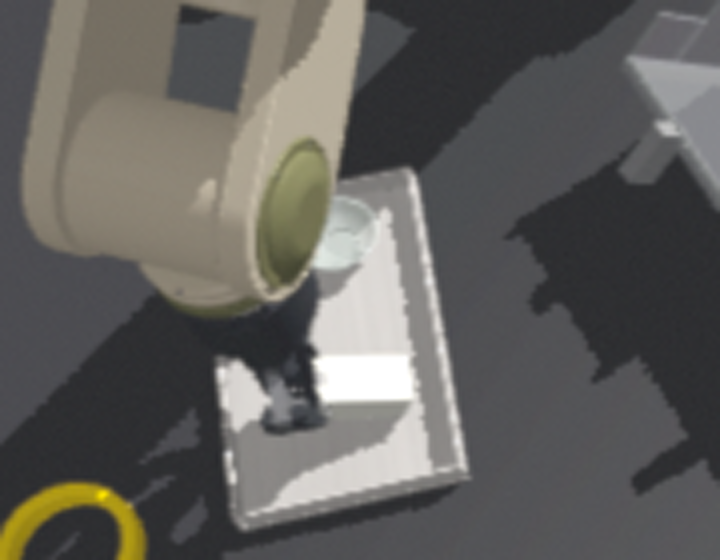

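```bash
python3 -m jog '[[-1,0.003,-0.0025,0,0],[-1,0.006,-0.005,0,0],[-1,0.009,-0.007,0,0],[-1,0.012,-0.009,0,0],[-1,0.015,-0.011,0,0],[-1,0.018,-0.0125,0,0],[-1,0.02,-0.0135,0,0],[-1,0.021,-0.014,0,0],[-1,0.021,-0.014,0,0]]' 20
python3 - <<'E'
from h import *
snap("wrist","w9.png");snap("side","s9.png",(130,120,310,260),4)
E
```

```text
time_s: 15.05
position: [0.5165, -0.2524, 0.0254]
tool_rot: [[0.0, 0.136, 0.991], [-0.0, 0.991, -0.136], [-1.0, -0.0, 0.0]]
ft_force: [-0.4, -0.7, 4.1]
grip_width: 0.0336
```

View pics/w9.png

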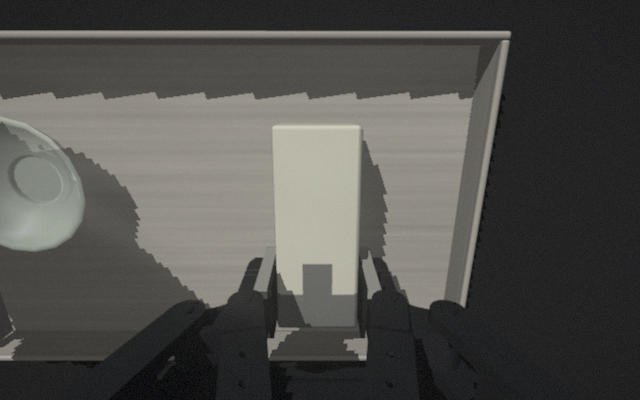

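```bash
python3 -m jog '[[-1,0.001,-0.0002,0,0],[-1,0.002,-0.0005,0,0],[-1,0.002,-0.0005,0,0]]' 20
python3 -m jog '[[-1,0.001,-0.0002,0,0],[-1,0.0015,-0.0004,0,0],[-1,0.0015,-0.0004,0,0]]' 20
```

```text
time_s: 15.45
position: [0.5164, -0.253, 0.0236]
tool_rot: [[0.0, 0.136, 0.991], [-0.001, 0.991, -0.136], [-1.0, -0.001, 0.001]]
ft_force: [-1.5, -3.9, 4.0]
grip_width: 0.0338
time_s: 15.75
position: [0.5164, -0.2534, 0.0221]
tool_rot: [[0.001, 0.136, 0.991], [-0.001, 0.991, -0.136], [-1.0, -0.001, 0.001]]
ft_force: [-0.9, -3.4, 4.1]
grip_width: 0.0338
```

```bash
python3 -m jog '[[-1,0.0008,0,0,0],[-1,0.0015,0,0,0],[-1,0.0015,0,0,0]]' 20
python3 - <<'E'
from h import *
o=env.observe(); R=o["tool_rot"]; g=o["position"]-.005*R[:,0]
def box(phi,s,h):
    u=-R[:,1]*np.cos(phi)-R[:,0]*np.sin(phi); nn=R[:,1]*np.sin(phi)-R[:,0]*np.cos(phi)
    c=g-u*s-nn*h
    return [c+nn*.014+u*a+R[:,2]*w for a in(-.0425,.0425) for w in(-.017,.017)]
for d in(0,2,4): 
  for s in (.022,.026): print(d,s,proj("wrist",box(np.radians(d),s,.01)).round(1).tolist())
snap("wrist","w10.png",(250,100,390,340),2.4)
E
```

```text
time_s: 16.05
position: [0.5164, -0.2534, 0.0206]
tool_rot: [[0.001, 0.136, 0.991], [-0.001, 0.991, -0.136], [-1.0, -0.001, 0.001]]
ft_force: [-1.1, -2.4, 4.7]
grip_width: 0.0338
0 0.022 [[271.2, 136.3], [366.1, 136.3], [279.7, 330.5], [357.0, 330.6]]
0 0.026 [[270.8, 125.0], [366.6, 125.0], [279.3, 323.0], [357.3, 323.1]]
2 0.022 [[272.0, 135.1], [365.2, 135.1], [279.5, 331.4], [357.2, 331.4]]
2 0.026 [[271.6, 123.9], [365.7, 123.9], [279.2, 323.6], [357.5, 323.7]]
4 0.022 [[272.8, 134.2], [364.4, 134.2], [279.3, 332.2], [357.4, 332.3]]
4 0.026 [[272.5, 123.1], [364.8, 123.2], [279.0, 324.2], [357.7, 324.3]]
```

View pics/w10.png

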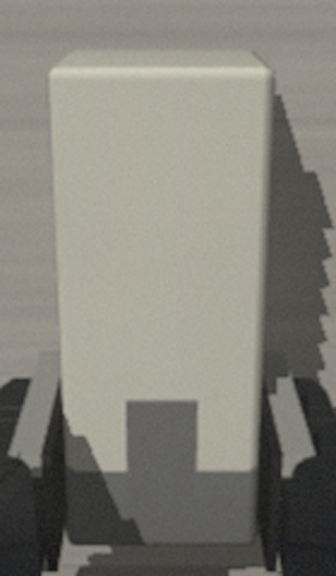

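```bash
python3 -m jog '[[-1,0.0005,0,0,0],[-1,0.001,0,0,0],[-1,0.001,0,0,0]]' 20; python3 -m jog '[[-1,0.0005,0,0,0],[-1,0.001,0,0,0],[-1,0.001,0,0,0]]' 20
```

```text
time_s: 16.4
position: [0.5164, -0.2535, 0.02]
tool_rot: [[0.001, 0.136, 0.991], [-0.001, 0.991, -0.136], [-1.0, -0.001, 0.001]]
ft_force: [-2.2, -3.3, 8.6]
grip_width: 0.0332
time_s: 16.7
position: [0.5165, -0.2535, 0.02]
tool_rot: [[0.001, 0.136, 0.991], [-0.002, 0.991, -0.136], [-1.0, -0.001, 0.001]]
ft_force: [-3.8, -2.0, 17.9]
grip_width: 0.0338
```

The height stalls and the force climbs, so the mailer is flat on the floor. I'll unload, open gently and rise.

```bash
python3 -m jog '[[-1,-0.001,0,0,0],[-1,-0.0012,0,0,0],[-0.2,-0.0012,0,0,0],[-0.1,-0.0012,0,0,0],[0,-0.0012,0,0,0],[0.2,-0.0012,0,0,0],[0.2,-0.0012,0,0,0],[0.3,-0.0012,0,0,0],[0.3,-0.01,0,0,0],[0.3,-0.025,0,0,0],[0.3,-0.05,0,0,0],[0.3,-0.08,0,0,0],[0.3,-0.12,0,0,0],[0.3,-0.15,0,0,0],[0.3,-0.165,0,0,0],[0.3,-0.17,0,0,0],[0.3,-0.17,0,0,0]]' 20
python3 - <<'E'
from h import *
snap("wrist","w11.png");snap("side","s11.png",(130,60,430,260),2.6)
print(go(binpt(-.03,.117,.92)+[0,0,.1],8.66))
E
```

```text
time_s: 18.4
position: [0.5162, -0.253, 0.1889]
tool_rot: [[0.001, 0.136, 0.991], [-0.001, 0.991, -0.136], [-1.0, -0.0, 0.001]]
ft_force: [0.2, 0.7, 0.4]
grip_width: 0.0556
(array([ 0.0309,  0.2607, -0.1009]), np.float64(-0.2875))
```

View pics/w11.png

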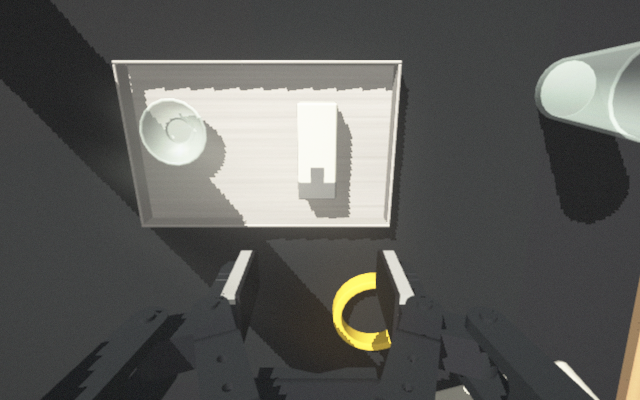

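View pics/s11.png

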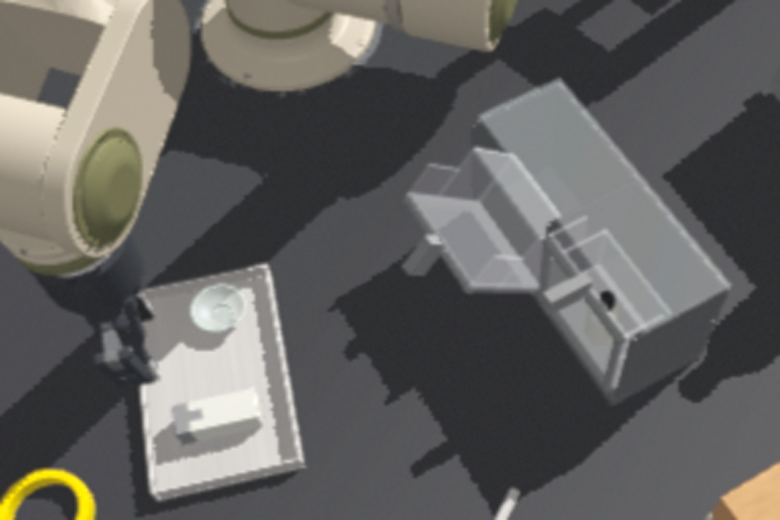

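The mailer lies flat in the tray, away from the walls and the dish. The bin is still tilted out, so I'll go back to the rib.

```bash
python3 -m jog '[[0.2,0,0.01,-0.004,-0.01],[0.1,0,0.035,-0.014,-0.04],[0,0,0.065,-0.025,-0.07],[0,0,0.095,-0.037,-0.105],[0,0,0.125,-0.049,-0.14],[0,0,0.155,-0.06,-0.17],[0,0,0.185,-0.072,-0.205],[0,0,0.212,-0.082,-0.235],[0,0,0.235,-0.091,-0.26],[0,0.005,0.25,-0.097,-0.2875],[0,0.015,0.2607,-0.1009,-0.2875],[0,0.025,0.2607,-0.1009,-0.2875],[0,0.03,0.2607,-0.1009,-0.2875],[0,0.03,0.2607,-0.1009,-0.2875]]' 40
python3 - <<'E'
from h import *
for t in(.88,.92,.95): print(t,proj("wrist",[binpt(x,z,t,y) for x,z,y in [(-.046,.13,.071),(-.046,.104,.071),(0,.115,.139),(0,.115,.003)]]).round(1).tolist())
print(go(binpt(-.03,.117,.92),8.66))
snap("wrist","w12.png")
E
```

```text
time_s: 19.9
position: [0.4514, 0.0186, 0.1576]
tool_rot: [[-0.002, -0.15, 0.989], [0.0, 0.989, 0.15], [-1.0, 0.001, -0.002]]
ft_force: [0.5, 0.7, 0.4]
grip_width: 0.0426
0.88 [[317.9, 227.9], [317.9, 194.9], [208.5, 184.5], [427.6, 184.6]]
0.92 [[317.9, 227.3], [317.9, 194.5], [210.8, 187.2], [425.3, 187.3]]
0.95 [[317.9, 226.6], [317.9, 194.1], [212.4, 189.0], [423.7, 189.1]]
(array([0.1006, 0.0006, 0.0002]), np.float64(-0.0004))
```

View pics/w12.png

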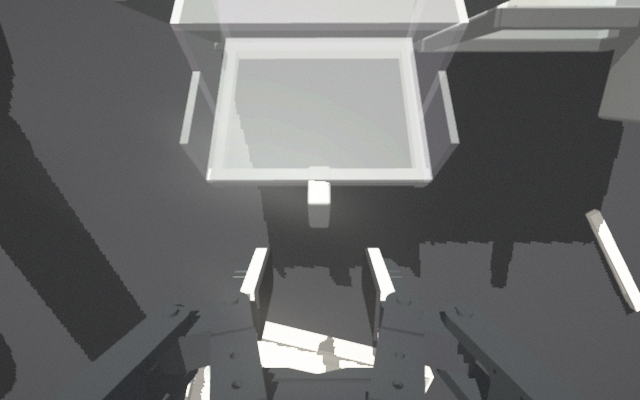

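```bash
python3 - <<'E'
from h import *
print(go(binpt(-.03,.117,.89),8.66))
E
python3 -m jog '[[0,0.02,0,0,0],[0,0.045,0,0,0],[0,0.07,0,0,0],[0,0.088,-0.0002,0,0],[0,0.0965,-0.0003,0,0],[0,0.0975,-0.0003,0,0],[-0.5,0.0975,-0.0003,0,0],[-1,0.0975,-0.0003,0,0],[-1,0.0975,-0.0003,0,0],[-1,0.0975,-0.0003,0,0],[-1,0.0975,-0.0003,0,0],[-1,0.0975,-0.0003,0,0]]' 40
python3 - <<'E'
from h import *
R=env.observe()["tool_rot"]; a=binpt(-.03,.117,.89)
for th in np.linspace(.89,0,20): print(round(th,3),(R.T@(binpt(-.03,.117,th)-a)).round(4))
print(go(a))
E
```

```text
(array([ 0.0978,  0.0023, -0.0002]), np.float64(-0.0006))
time_s: 21.15
position: [0.4524, 0.0183, 0.0614]
tool_rot: [[0.002, -0.151, 0.989], [-0.001, 0.989, 0.151], [-1.0, -0.001, 0.002]]
ft_force: [1.9, -4.4, 5.5]
grip_width: 0.0135
0.89 [0. 0. 0.]
0.843 [-0.0051  0.0025  0.    ]
0.796 [-0.0101  0.0052  0.    ]
0.749 [-0.0149  0.0081  0.    ]
0.703 [-0.0196  0.0113  0.    ]
0.656 [-0.0241  0.0147  0.    ]
0.609 [-0.0285  0.0182  0.0001]
0.562 [-0.0327  0.022   0.0001]
0.515 [-0.0367  0.026   0.0001]
0.468 [-0.0406  0.0302  0.0001]
0.422 [-0.0442  0.0345  0.0001]
0.375 [-0.0476  0.039   0.0001]
0.328 [-0.0508  0.0437  0.0001]
0.281 [-0.0538  0.0485  0.0001]
0.234 [-0.0566  0.0534  0.0001]
0.187 [-0.0591  0.0585  0.0001]
0.141 [-0.0614  0.0636  0.0001]
0.094 [-0.0634  0.0689  0.0001]
0.047 [-0.0652  0.0743  0.0001]
0.0 [-0.0667  0.0797  0.0001]
(array([ 0.0011,  0.0026, -0.001 ]), None)
```

```bash
python3 -m jog '[[-1,-0.005,0.0045,0,0],[-1,-0.01,0.0075,0,0],[-1,-0.0149,0.0105,0,0],[-1,-0.0196,0.0137,0,0],[-1,-0.0241,0.017,0,0],[-1,-0.0285,0.0206,0,0],[-1,-0.0327,0.0244,0,0],[-1,-0.0367,0.0284,0,0],[-1,-0.0406,0.0326,0,0],[-1,-0.0442,0.037,0,0],[-1,-0.0476,0.0415,0,0],[-1,-0.0508,0.0462,0,0],[-1,-0.0538,0.051,0,0],[-1,-0.0566,0.0559,0,0],[-1,-0.0591,0.061,0,0],[-1,-0.0614,0.0661,0,0],[-1,-0.0634,0.0714,0,0],[-1,-0.0652,0.0768,0,0],[-1,-0.066,0.08,0,0],[-1,-0.0665,0.082,0,0]]' 40
python3 -m jog '[[-1,0,0.0015,0,0],[-1,0,0.003,0,0],[-1,0,0.003,0,0]]' 40
python3 - <<'E'
from h import *
print(go(binpt(-.03,.117,0)))
snap("side","s13.png",(270,60,430,200),4)
E
```

```text
time_s: 23.15
position: [0.4398, 0.0997, 0.1274]
tool_rot: [[0.001, -0.151, 0.988], [-0.001, 0.988, 0.151], [-1.0, -0.001, 0.001]]
ft_force: [4.5, -2.8, -2.6]
grip_width: 0.0135
time_s: 23.45
position: [0.4398, 0.1001, 0.1274]
tool_rot: [[0.001, -0.152, 0.988], [-0.006, 0.988, 0.152], [-1.0, -0.006, 0.0]]
ft_force: [4.9, -20.0, -1.9]
grip_width: 0.013
(array([ 0.0004, -0.0004, -0.0008]), None)
```

View pics/s13.png

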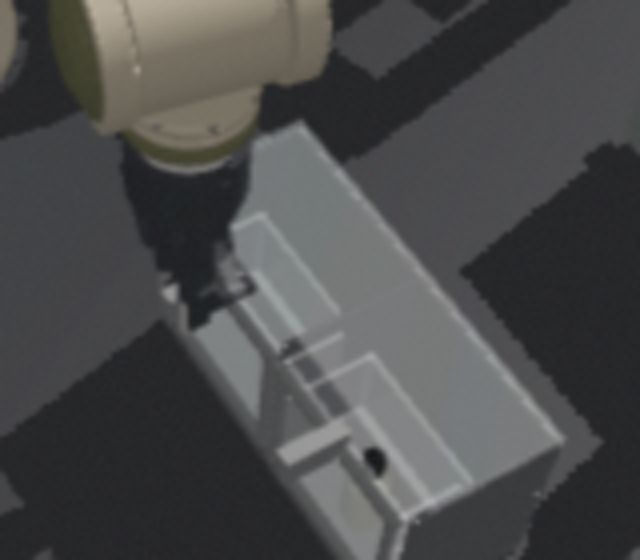

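The bin is against its shut stop (20 N reaction, and the height matches the shut position). I'll ease off, release and lift away.

```bash
python3 -m jog '[[-1,0,-0.002,0,0],[-0.6,0,-0.002,0,0],[-0.3,0,-0.002,0,0],[0,0,-0.002,0,0],[0,0,-0.002,0,0],[0,-0.01,-0.002,0,0],[0,-0.03,-0.002,0,0],[0,-0.06,-0.002,0,0],[0,-0.09,-0.002,0,0],[0,-0.11,-0.01,0,0],[0,-0.12,-0.03,0,0],[0,-0.12,-0.05,0,0],[0,-0.12,-0.06,0,0],[0,-0.12,-0.06,0,0]]' 40
python3 - <<'E'
from h import *
for t in (0,.04): print(proj("wrist",[binpt(-.046,.13,t),binpt(0,.13,t),binpt(0,.13,t,.139),binpt(0,.13,t,.003),binpt(-.046,.13,t,-.071)]).round(1).tolist())
snap("wrist","w14.png");snap("side","s14.png",(130,60,430,260),2.6);snap("top","t14.png",(130,70,630,310),1.6)
print(env.observe()["ft_force"])
E
```

```text
time_s: 24.9
position: [0.4479, 0.0427, 0.2476]
tool_rot: [[-0.0, -0.149, 0.989], [0.0, 0.989, 0.149], [-1.0, 0.0, -0.0]]
ft_force: [0.5, 0.5, -0.7]
grip_width: 0.0429
[[317.3, 145.8], [317.2, 75.7], [213.3, 75.9], [421.2, 75.6], [520.9, 145.5]]
[[317.3, 152.5], [317.2, 84.1], [214.2, 84.3], [420.4, 84.0], [517.9, 152.3]]
[ 0.2692339  -0.70384809 -0.50205028]
```

View pics/w14.png

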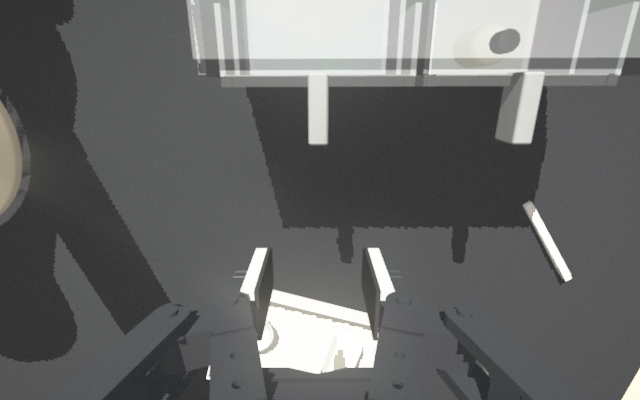

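View pics/s14.png

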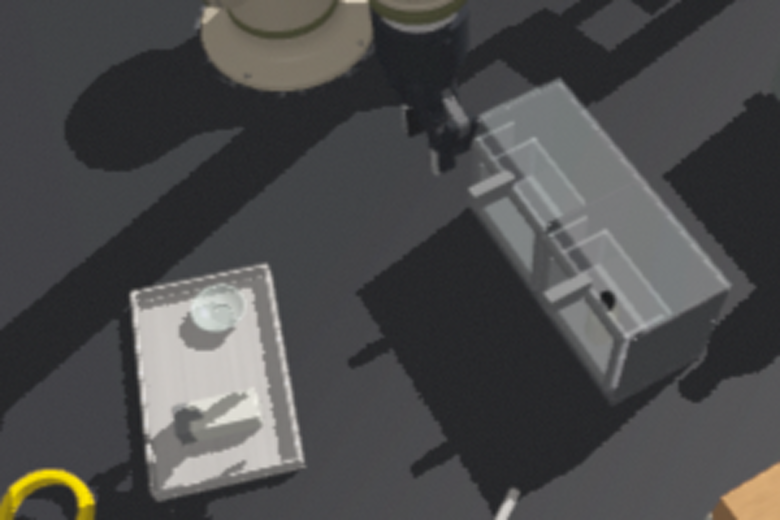

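View pics/t14.png

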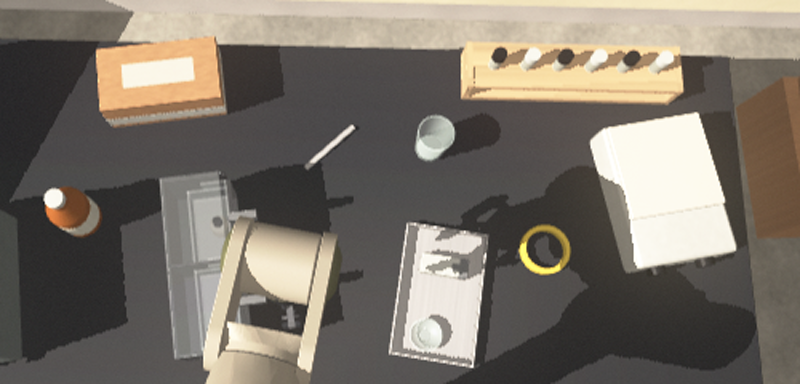

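```bash
python3 - <<'E'
import cv2
im=cv2.imread("pics/w14.png")[60:160,190:560]
cv2.imwrite("pics/w14c.png",cv2.resize(im,None,fx=2.1,fy=5,interpolation=cv2.INTER_CUBIC))
im=cv2.imread("pics/w1.png")[150:250,190:560]
cv2.imwrite("pics/w1c.png",cv2.resize(im,None,fx=2.1,fy=5,interpolation=cv2.INTER_CUBIC))
E
```

```text
(no output)
```

View pics/w14c.png

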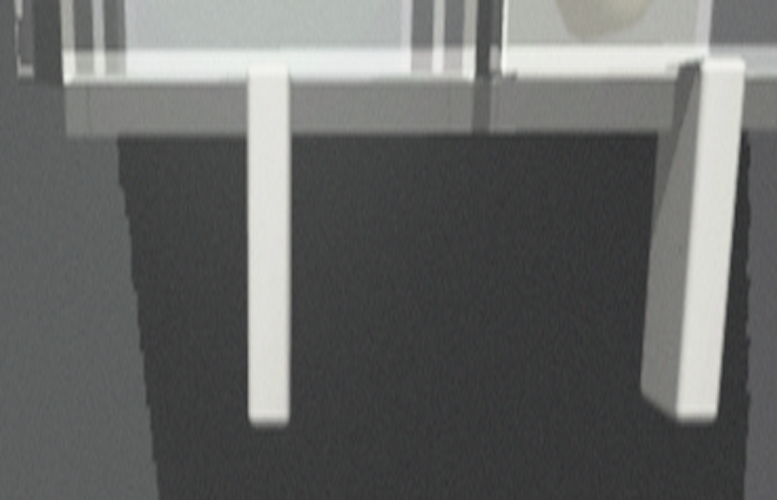

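View pics/w1c.png

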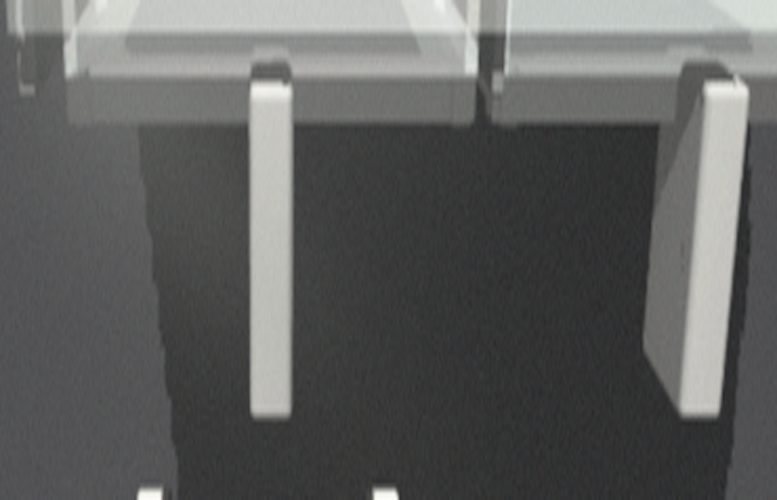

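The left rib tip is about 0.8 px lower than the right one, though they were level at the start. That is about 0.3° ajar, left by my ease-off. There's time to nudge it home with closed fingers on the rib's end.

```bash
python3 - <<'E'
from h import *
print(go(binpt(-.075,.117,0),8.66), go(binpt(-.057,.117,0),8.66))
E
python3 -m jog '[[-1,0,0,0,0],[-1,0.01,0.003,0.001,0],[-1,0.02,0.006,0.001,0]]' 40
```

```text
(array([ 1.203e-01,  1.130e-02, -1.000e-04]), np.float64(0.0004)) (array([ 1.203e-01,  2.930e-02, -1.000e-04]), np.float64(0.0004))
time_s: 25.35
position: [0.4479, 0.05, 0.2265]
tool_rot: [[-0.0, -0.151, 0.989], [0.0, 0.989, 0.151], [-1.0, 0.0, -0.0]]
ft_force: [0.7, -0.7, -0.7]
grip_width: 0.0003
```

```bash
python3 -m jog '[[-1,0.02,-0.005,0,0],[-1,0.045,-0.005,0,0],[-1,0.07,-0.005,0,0],[-1,0.09,-0.005,0,0],[-1,0.1,-0.005,0,0],[-1,0.1,0,0,0],[-1,0.1,0.006,0,0],[-1,0.1,0.012,0,0],[-1,0.1,0.016,0,0],[-1,0.1,0.018,0,0],[-1,0.1,0.019,0,0],[-1,0.1,0.019,0,0]]' 40
```

```text
time_s: 26.55
position: [0.4452, 0.0683, 0.1276]
tool_rot: [[0.0, -0.151, 0.989], [-0.0, 0.989, 0.151], [-1.0, -0.0, 0.0]]
ft_force: [-0.0, 0.7, -0.0]
grip_width: 0.0001
```

```bash
python3 -m jog '[[-1,0,0.001,0,0],[-1,0,0.002,0,0],[-1,0,0.003,0,0],[-1,0,0.003,0,0]]' 40
```

```text
time_s: 26.95
position: [0.4447, 0.0712, 0.1274]
tool_rot: [[-0.0, -0.151, 0.989], [0.0, 0.989, 0.151], [-1.0, 0.0, -0.0]]
ft_force: [0.3, -0.5, 0.1]
grip_width: -0.0002
```

```bash
python3 -m jog '[[-1,0,0.0007,0,0],[-1,0,0.0014,0,0],[-1,0,0.002,0,0],[-1,0,0.002,0,0]]' 40;python3 -m jog '[[-1,0,0.0007,0,0],[-1,0,0.0014,0,0],[-1,0,0.002,0,0],[-1,0,0.002,0,0]]' 40
```

```text
time_s: 27.35
position: [0.4444, 0.073, 0.1274]
tool_rot: [[0.0, -0.151, 0.989], [-0.0, 0.989, 0.151], [-1.0, -0.0, -0.0]]
ft_force: [-0.3, -2.8, 0.6]
grip_width: 0.0002
time_s: 27.75
position: [0.4445, 0.0732, 0.1275]
tool_rot: [[0.0, -0.151, 0.989], [-0.004, 0.989, 0.151], [-1.0, -0.004, -0.0]]
ft_force: [0.3, -15.9, -0.3]
grip_width: -0.0
```

Firm against the stop at 16 N. I'll back straight off and check.

```bash
python3 -m jog '[[-1,0,-0.002,0,0],[-1,0,-0.006,0,0],[-1,0,-0.015,0,0],[-1,0,-0.03,0,0],[-1,-0.02,-0.035,0,0],[-1,-0.06,-0.035,0,0],[-1,-0.1,-0.035,0,0],[-1,-0.12,-0.035,0,0],[-1,-0.12,-0.035,0,0],[-1,-0.12,-0.035,0,0]]' 40
python3 - <<'E'
from h import *
snap("wrist","w15.png",(190,40,560,160),2.1)
import cv2
E
python3 - <<'E'
import cv2
im=cv2.imread("pics/w15.png"); cv2.imwrite("pics/w15c.png",cv2.resize(im,None,fx=1,fy=2.3))
E
```

```text
time_s: 28.75
position: [0.4492, 0.0403, 0.2469]
tool_rot: [[-0.0, -0.15, 0.989], [0.0, 0.989, 0.15], [-1.0, 0.0, -0.0]]
ft_force: [0.4, 0.1, -0.4]
grip_width: -0.0001
```

View pics/w15c.png

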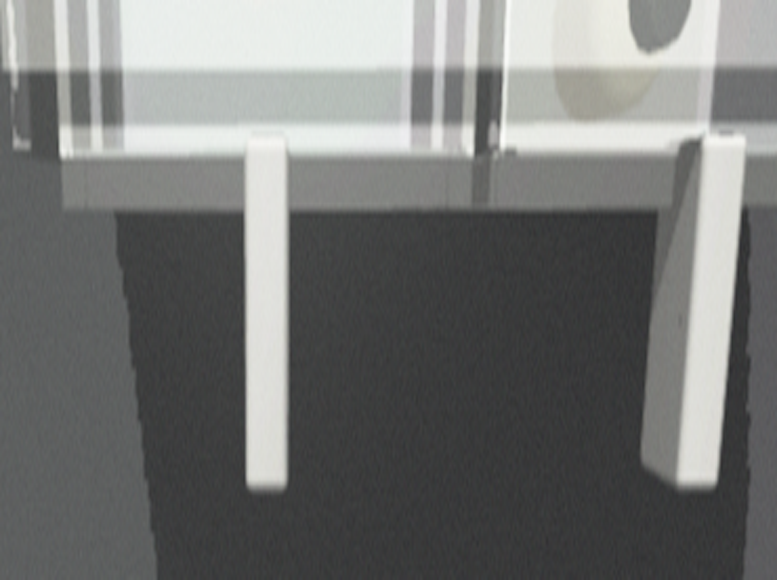

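```bash
python3 - <<'E'
from rig import env
print(env.close_job())
E
```

```text
the job is handed in; nothing more can be done
None
```

I handed the job in at about 29 s: the mailer lies flat in the free part of the tray, and the left bin is shut again. The hand-in gives no verdict.

- **Bin and mailer:** I pulled the left bin out by its rib to about 0.9 rad and lifted the mailer out across its 34 mm side. I lowered it until its foot touched the tray floor, then rolled it flat in the fingers. I released it only once the height stalled and the force rose.
- **Closing the bin:** After the first close it was left about 0.3° ajar, so I pushed it home with closed fingers on the rib's end, to 16 N against the stop. The two rib tips now look level to about 0.3 px, or roughly 0.1°. I did not measure the angle more finely than that.
- **Other things:** The dish was unmoved to within a pixel. By eye, the right bin and its bottle, the beaker, tweezers, tape and reagent bottle looked where they started. I took those pictures just before the final push on the rib. The gripper was clear of everything at hand-in.
- **Forces:** Readings stayed at or below 20 N at the end of every move. I did not record them in between.

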